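Tip a test cassette over onto the warmer and push it home

ROBOT

A 6-joint arm with a two-finger parallel gripper is mounted at the origin on the work surface. World frame = base frame: x ahead of the robot, y to its left, z up, the work surface at z = 0. Lengths are in m, angles in degrees, forces in N, time in s.
With the tool pointing down it reaches from about 0.4 to 0.825 m from the base axis. Payload 7 kg.
Tool frame: the origin (TCP) lies between the finger pads; the fingertips stand 11 mm ahead of it and the grasp point (between the pads) lies 8 mm behind it; z points along the fingers, y is the direction in which the jaws open and shut (so a half turn about z gives the same grasp; the last joint's range is limited). The gripper opens to 88 mm and grips with 3 to 60 N. Pads are 19 mm wide; open, the fingers measure 130 mm over their backs; the gripper's body (78 mm by 193 mm) begins 47 mm behind the grasp point.
Start: joints at [82.855, 20.546, 0.682, 0, -70.136, -16.507], TCP at [0.271, 0.618, 0.238] pointing down, gripper open.
Joint ranges: [-176.03, 176.03], [-82.01, 121.73], [-58.28, 71.71], [-173.87, 95.51], [-174.79, -0.11], [-173.66, 173.66]. Speed limits (degrees/s): [136.94, 136.94, 172.46, 180, 180, 180].

INTERFACE

Orientations are given as [roll, pitch, yaw] about the fixed x, y, z axes, in that order (R = Rz(yaw) Ry(pitch) Rx(roll)).
In Python, from plant import r gives the robot as it stands.
- The arm moves only by the shell command python3 -m inch 'ROWS' [OPENING] [FORCE]. ROWS is JSON, a list of rows, each an object of numbers: "x", "y", "z": the shift along the tool's x, y, z as a fraction of full scale; "yaw": the turn about the tool's z as a fraction of full scale. In form: [{"x": .., "y": .., "z": .., "yaw": ..}, ...]. A call has 1 to 5 rows; each row shifts and turns the pose as measured when the row begins, along the tool's axes as they then stand; what a row does not reach is not made up. Full scale, the value 1, is 0.025 m for a shift and 4 degrees for a turn. A row lasts 1/12 s, in which the tool goes at most 41.7 mm and 7.16 degrees, less where a joint would pass 70% of its speed; a pose out of reach is approached as far as the arm can. A call with a number of a shift or a turn outside -1 to 1 is refused whole. A call with a gripper value outside its range is refused whole. OPENING is the opening, from -1 (shut) to 1 (fully open), set as the call begins (- or left out, the last holds). The fingers move at their own pace and stop on an object; FORCE is the grip in N (left out, the last holds). Time passes only in rows, so rows that do not move let the fingers close. It gives the time, the measured TCP pose, the force and the opening at its end, in the units of the state.
- r.get_state(): the state, without advancing time (a new reading comes with each control period).
- r.capture(name): name is "scene" or "top" or "wrist"; returns (picture, depth): 400x640x3 uint8, red, green, blue; 400x640 float32, m along the optical axis (not along the pixel's ray), 0 where there is no reading.
- r.camera_info(name): a dict with "mtx" (3x3 intrinsics, pixels), "pose" (4x4, takes a point from camera to world coordinates). Camera axes: x right, y down, z forward; pixel columns grow to the right and rows downward; lengths in m; the calibration is good to about 2 mm. A picture is of the moment at which its call begins: read the wrist's pose just before it. camera_info takes no time and is no camera call; for the wrist camera it gives the pose at the moment of the call.
- r.close_job(): hands the job in, once; it reports no verdict.
The state is a dict: "time_s": time; "joints": joint angles; "qd": joint speeds; "joint_torque": joint torques, N m; "tcp_pos": TCP position; "eef_rot": TCP orientation; "contact_force": force on the tool from outside, world axes, zero at the start; "moment": the same for the moment, N m; "gripper_width": finger opening in m.
Only numpy, scipy, OpenCV 4.12 (cv2) and the standard library are available. Lean on these libraries where they do the work, as an engineer would, in place of code of your own. Each camera call takes 0.05 s, during which the arm holds its last target. There are 200 camera calls.

TASK

The test cassette (blue back up) lies face down on the trolley in front of the low cassette warmer. Without gripping or picking it up, push it with the fingertips against the warmer's edge until it tips up on that edge and flips over onto the metal plate with its white window side up, then push it along the plate until it is home, flush against the blue stop rail. Leave everything else standing where it is.

Things in the scene. Friction and masses are not known exactly. Their poses are not given: they have to be found in the camera images.
- cassette: Flat rigid plastic test cassette, 70 mm (its x) x 80 mm (its y) x 12 mm thick, 40 to 85 g, loose, face down on the trolley, its x within 25 degrees of the warmer's x. Origin at the centre of the face it starts on; z up out of the blue back (down after the flip). Pressed against the warmer's edge with 5 to 10 N, its free end follows a fingertip upwards by friction.
- cassette_mid (a point): Centre of the cassette, half-way through its thickness (6 mm from either face). The blue back shell (7 to 12 mm above the trolley at the start) has the full 70 x 80 mm; the white window shell under it (60 x 70 x 7 mm) is set in 5 mm all round, so the blue shell overhangs it.
- cassette_end_a (a point): Middle of the cassette's +x end (35 mm from its centre), half-way through the thickness; the end nearer the warmer at the start.
- cassette_end_b (a point): Middle of the cassette's -x end (35 mm from its centre); the end away from the warmer at the start, where it is pushed. A cassette that meets the edge askew can jam on one corner; pushing near the lagging side squares it.
- warmer: Low cassette warmer, fixed. Origin on the trolley surface at the foot of the middle of its loading edge, an upright step 12 mm high along y; x points level from the edge in over the plate (the direction to push), z up. Flat aluminium plate, top 12 mm above the trolley: x 0 to 100 mm, y -75 to 75 mm. White side shelf, also 12 mm high, at y 75 to 135 mm.
- stop_rail (a point): Middle of the face of the blue stop rail, on the plate's surface (100 mm in from the loading edge, 12 mm above the trolley). The rail runs along the warmer's y, its top 26 mm above the trolley; behind it a white housing 45 mm high. A cassette that is home has its centre 35 mm before this face.
- vial: Bystander, to be left alone: small sample vial with a red cap, 24 mm across, 45 mm tall, standing on the warmer's white side shelf (+y side). Origin at the centre of its underside.
- buffer: Bystander, to be left alone: bottle with a blue cap, 36 mm across, 85 mm tall. Origin at the centre of its underside.
- stain: Bystander, to be left alone: amber jar, 44 mm across, 95 mm tall. Origin at the centre of its underside.
- swabcup: Bystander, to be left alone: clear cup, 64 mm across, 70 mm tall. Origin at the centre of its underside.
- timer: Bystander, to be left alone: yellow timer, 60 x 60 x 22 mm. Origin at the centre of its underside.
- tape: Bystander, to be left alone: ring of paper tape, 60 mm across, 18 mm tall. Origin at the centre of its underside.
- dish: Bystander, to be left alone: steel tray, 110 x 170 x 35 mm. Origin at the centre of its underside.
Not all that is in view belongs to the job. Of the things that look like the cassette, the middle-sized one is meant.

How it is judged:
By the outcome, as a careful person would: the job done as asked, in the order asked, and still so for the second after the job is handed in, with the robot touching nothing.
It also fails if it takes over 70 s, if anything falls off the work surface, if the arm or the gripper's body presses on something with over 40 N, if the wrist force passes 120 N, or if a joint passes its speed limit or range.

## Working session

There is one attempt and no reset: what is moved stays moved. The work goes in short steps, Python scripts to look and compute and a shell command to move; the robot and the scene stay as the last step left them, time stands still between calls to the robot, and variables do not carry over. Pictures are saved under pics/ and viewed, about 8 in all and at most 12, crops included, and the job is handed in when it is done.

```bash
mkdir -p pics
cat > h.py <<'E'
from plant import r
import numpy as np, cv2
def cap(n,f=None):
    i=r.camera_info(n); p,d=r.capture(n)
    np.savez('/tmp/'+n,p=p,d=d,K=np.array(i['mtx']),T=np.array(i['pose']))
    if f: cv2.imwrite('pics/'+f,p[:,:,::-1])
    return ld(n)
def ld(n):
    z=np.load('/tmp/'+n+'.npz'); p,d,K,T=z['p'],z['d'],z['K'],z['T']
    v,u=np.mgrid[:400,:640]
    c=np.stack([(u-K[0,2])/K[0,0]*d,(v-K[1,2])/K[1,1]*d,d],-1)
    return p,d,c@T[:3,:3].T+T[:3,3]
E
python3 - <<'E'
from h import *
a=cap('top')[0]; b=cap('scene')[0]
cv2.imwrite('pics/1.png',cv2.resize(np.vstack([a,b])[:,:,::-1],(480,600))) if 0 else None
cv2.imwrite('pics/top.png',a[:,:,::-1]);cv2.imwrite('pics/scene.png',b[:,:,::-1])
print(r.get_state())
E
```

```text
{'time_s': 0.1, 'joints': array([ 8.28569281e+01,  2.05870698e+01,  6.38717882e-01, -1.76463513e-02,
       -7.01353744e+01, -1.65048400e+01]), 'qd': array([ 0.01620949, -0.00242282,  0.06298562,  0.03638335,  0.1212421 ,
        0.00682082]), 'joint_torque': array([-2.43378447e-03, -5.84161448e+01,  2.93751973e+01,  7.01556087e+00,
        1.01839556e-02, -4.89221293e-05]), 'tcp_pos': array([0.2706299 , 0.61791224, 0.23671728]), 'eef_rot': array([ 1.79915010e+02, -7.88247017e-03, -2.36539144e+01]), 'contact_force': array([ 0.13971087, -1.01702488,  0.2153893 ]), 'moment': array([-0.01787573, -0.03327566,  0.03828968]), 'gripper_width': 0.08746906906458221}
```

View pics/top.png

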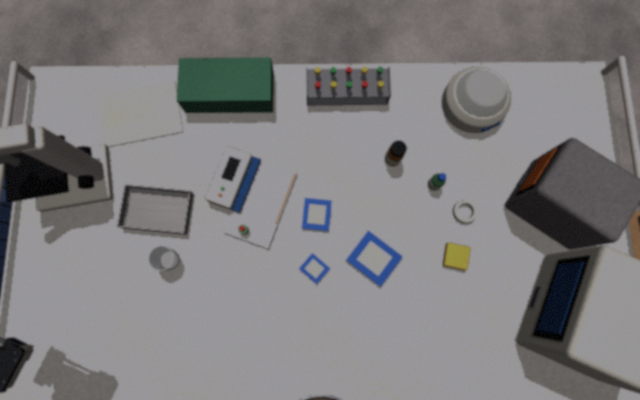

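View pics/scene.png

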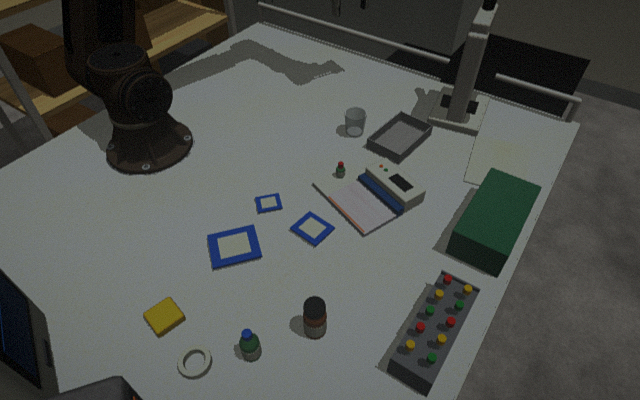

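The top view shows three lookalikes with blue frames: small (315,268), middle (317,214) and large (375,258). The middle-sized one at (317,214) fits. It sits beside the warmer, whose edge runs from about (296,175) to (270,245).

Run:
```python
from h import *
p,d,P=ld('top')
for n,(u,v) in dict(mid=(317,214),small=(315,268),large=(375,258),e1=(294,178),e2=(271,243),railA=(258,160),railB=(237,208),vial=(243,230),house=(230,175)).items(): print(n,P[v,u].round(4))
hsv=cv2.cvtColor(p,cv2.COLOR_RGB2HSV)
m=cv2.inRange(hsv,(105,120,60),(125,255,255))
for c in cv2.findContours(m,0,2)[0]:
    if cv2.contourArea(c)>100:
        (cx,cy),wh,a=cv2.minAreaRect(c); b=cv2.boxPoints(((cx,cy),wh,a))
        print(cx,cy,wh)
        for q in b: print('  ',q.round(1),P[min(399,max(0,int(round(q[1])))),min(639,int(round(q[0])))].round(3))
cv2.imwrite('pics/crop.png',cv2.resize(p[140:290,200:420,::-1],(792,540),interpolation=2))
```

```text
mid [0.5574 0.0029 0.0113]
small [0.4206 0.0092 0.0066]
large [ 0.4434 -0.1407  0.0188]
e1 [0.6541 0.0621 0.0077]
e2 [ 0.4856  0.1215 -0.0036]
railA [0.6977 0.1543 0.028 ]
railB [0.5724 0.206  0.0246]
vial [0.5122 0.1852 0.051 ]
house [0.6535 0.2222 0.0455]
314.1195068359375 268.29205322265625 (22.577302932739258, 19.284778594970703)
   [299.3 268.1] [0.421 0.049 0.013]
   [312.  253.6] [0.456 0.016 0.007]
   [329.  268.5] [ 0.42  -0.026  0.012]
   [316.3 283. ] [0.383 0.007 0.01 ]
374.03997802734375 258.2799987792969 (42.40000534057617, 36.40000534057617)
   [346.2 260.1] [ 0.439 -0.068  0.018]
   [368. 231.] [ 0.511 -0.125  0.019]
   [401.9 256.4] [ 0.448 -0.209  0.015]
   [380.1 285.6] [ 0.375 -0.151  0.016]
316.38116455078125 214.30740356445312 (25.621614456176758, 29.695720672607422)
   [302.3 227.9] [0.522 0.042 0.008]
   [305.  198.4] [0.6   0.033 0.011]
   [330.5 200.7] [ 0.591 -0.031  0.013]
   [327.8 230.3] [ 0.516 -0.025  0.011]
245.60345458984375 184.2413787841797 (7.984899520874023, 55.70860290527344)
   [231.6 208.6] [0.569 0.218 0.029]
   [252.2 156.9] [0.706 0.17  0.028]
   [259.7 159.9] [0.701 0.151 0.016]
   [239.  211.6] [0.563 0.202 0.018]
```

View pics/crop.png

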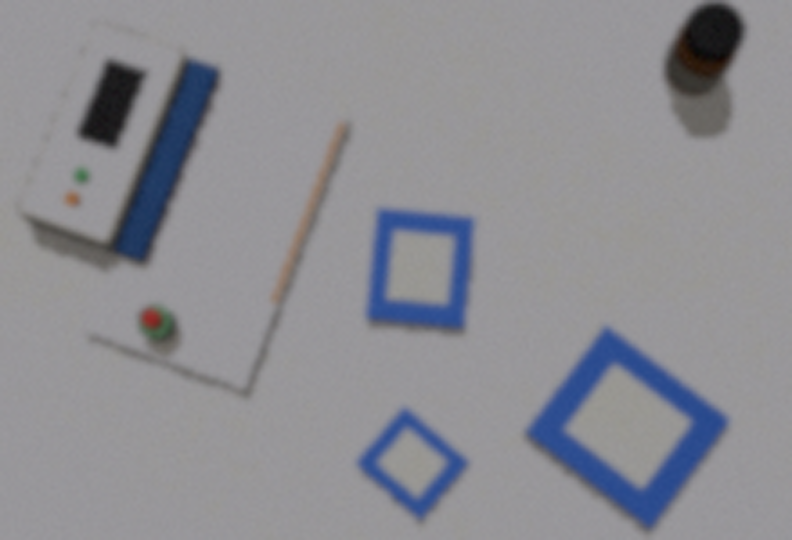

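```bash
cat >> h.py <<'E'
from scipy.spatial.transform import Rotation as R
def tool():
    s=r.get_state(); T=np.eye(4); T[:3,:3]=R.from_euler('xyz',s['eef_rot'],degrees=True).as_matrix(); T[:3,3]=s['tcp_pos']; return T
def ray(n,u,v,z):
    q=np.load('/tmp/'+n+'.npz'); K,T=q['K'],q['T']
    d=T[:3,:3]@np.linalg.solve(K,[u,v,1]); return T[:3,3]+d*(z-T[2,3])/d[2]
E
python3 - <<'E'
from h import *
c=lambda u,v:(200+(u+.5)/3.6-.5,140+(v+.5)/3.6-.5)
for n,u,v,z in [('stripe-y',346,123,.012),('stripe+y',276,300,.012),('shelfcorner',248,394,.012),('cTL',378,209,.012),('cTR',474,217,.012),('cBL',368,322,.012),('cBR',463,329,.012),('railTR',219,70,.026),('railBR',146,264,.026)]:
    print(n,ray('top',*c(u,v),z).round(4))
T=tool(); C=np.array(r.camera_info('wrist')['pose']); print((np.linalg.inv(T)@C).round(3)); print(np.array(r.camera_info('wrist')['mtx']).round(1))
E
```

```text
stripe-y [0.6642 0.0573 0.012 ]
stripe+y [0.535  0.1069 0.012 ]
shelfcorner [0.4686 0.126  0.012 ]
cTL [0.6003 0.0344 0.012 ]
cTR [ 0.5938 -0.0343  0.012 ]
cBL [0.5187 0.0418 0.012 ]
cBR [ 0.5131 -0.0253  0.012 ]
railTR [0.7007 0.1482 0.026 ]
railBR [0.5592 0.1974 0.026 ]
[[ 0.001 -0.951 -0.308  0.083]
 [ 1.     0.     0.001  0.   ]
 [-0.001 -0.308  0.951 -0.147]
 [ 0.     0.     0.     1.   ]]
[[321.3   0.  317.7]
 [  0.  321.3 198.2]
 [  0.    0.    1. ]]
```

```bash
for i in 1 2 3 4; do python3 -m inch '[{"x":1,"y":0.9},{"x":1,"y":0.9},{"x":1,"y":0.9},{"x":1,"y":0.9},{"x":1,"y":0.9}]'; done
```

```text
validation failed for argument at $[0]...
validation failed for argument at $[0]...
validation failed for argument at $[0]...
validation failed for argument at $[0]...
```

```bash
for i in 1 2; do python3 -m inch '[{"x":1,"y":0.9,"z":0,"yaw":0},{"x":1,"y":0.9,"z":0,"yaw":0},{"x":1,"y":0.9,"z":0,"yaw":0},{"x":1,"y":0.9,"z":0,"yaw":0},{"x":1,"y":0.9,"z":0,"yaw":0}]'; done
```

```text
time_s: 0.52
tcp_pos: [0.3388, 0.4634, 0.2318]
eef_rot: [179.5, -0.0, -23.3]
contact_force: [0.3, 0.9, 0.8]
gripper_width: 0.0876
time_s: 0.93
tcp_pos: [0.4101, 0.3017, 0.2314]
eef_rot: [179.4, 0.0, -23.2]
contact_force: [0.4, -0.4, 0.2]
gripper_width: 0.0873
```

```bash
for i in 1 2; do python3 -m inch '[{"x":0.95,"y":0.85,"z":0,"yaw":0},{"x":0.95,"y":0.85,"z":0,"yaw":0},{"x":0.95,"y":0.85,"z":0,"yaw":0},{"x":0.95,"y":0.85,"z":0,"yaw":0},{"x":0.95,"y":0.85,"z":0,"yaw":0}]'; done; python3 -m inch '[{"x":0,"y":0,"z":0,"yaw":1},{"x":0,"y":0,"z":0,"yaw":1},{"x":0,"y":0,"z":0,"yaw":1},{"x":0,"y":0,"z":0,"yaw":1},{"x":0,"y":0,"z":0,"yaw":1}]'
```

```text
time_s: 1.35
tcp_pos: [0.4781, 0.1485, 0.2321]
eef_rot: [179.4, 0.1, -23.2]
contact_force: [0.5, 0.5, 0.5]
gripper_width: 0.0876
time_s: 1.77
tcp_pos: [0.5463, -0.0042, 0.2327]
eef_rot: [179.4, 0.1, -23.1]
contact_force: [0.1, 0.9, -0.6]
gripper_width: 0.0874
time_s: 2.18
tcp_pos: [0.547, -0.0123, 0.2298]
eef_rot: [179.1, 0.0, -44.4]
contact_force: [0.4, -0.4, -0.0]
gripper_width: 0.0876
```

```bash
for i in 1 2 3; do python3 -m inch '[{"x":0,"y":0,"z":0,"yaw":1},{"x":0,"y":0,"z":0,"yaw":1},{"x":0,"y":0,"z":0,"yaw":1},{"x":0,"y":0,"z":0,"yaw":1},{"x":0,"y":0,"z":0,"yaw":1}]' -0.4 | grep -E 'tcp|eef'; done;  python3 -m inch '[{"x":0,"y":0,"z":0,"yaw":0.5},{"x":0,"y":0,"z":0,"yaw":0}]'
python3 - <<'E'
from h import *
cap('wrist','w1.png')
E
```

```text
tcp_pos: [0.5455, -0.013, 0.2277]
eef_rot: [178.9, -0.2, -65.5]
tcp_pos: [0.544, -0.0132, 0.2258]
eef_rot: [178.8, -0.6, -86.6]
tcp_pos: [0.5425, -0.0134, 0.2239]
eef_rot: [178.9, -1.1, -107.6]
time_s: 3.6
tcp_pos: [0.5419, -0.0134, 0.2231]
eef_rot: [178.9, -1.2, -110.0]
contact_force: [-0.3, -0.1, -0.4]
gripper_width: 0.0265
```

View pics/w1.png

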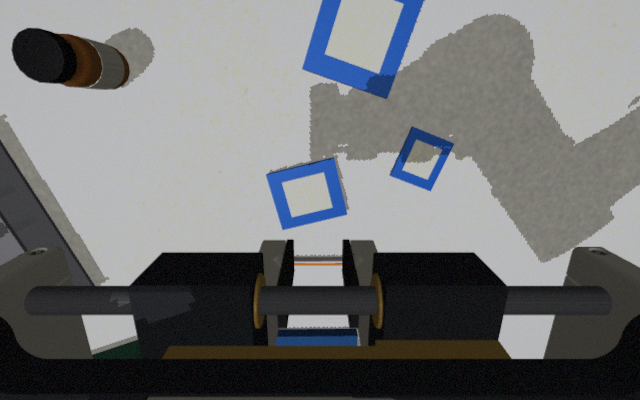

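```bash
cat > m.py <<'E'
from h import *
def frame():
    wx=np.array([np.cos(np.radians(70.6)),np.sin(np.radians(70.6)),0]); wy=np.array([-wx[1],wx[0],0]); return wx,wy
O=np.array([.5996,.0815,0])  # mid loading edge (top camera)
def W(p): wx,wy=frame(); q=np.array(p)-O; return np.array([q@wx,q@wy,p[2]])*1000
E
python3 - <<'E'
from m import *
for n,box in (('wrist',(250,140,360,235)),('top',(290,185,345,240))):
    p=np.load('/tmp/'+n+'.npz')['p']; hsv=cv2.cvtColor(p,cv2.COLOR_RGB2HSV)
    m=cv2.inRange(hsv,(105,110,50),(125,255,255)); k=np.zeros_like(m); x0,y0,x1,y1=box; k[y0:y1,x0:x1]=m[y0:y1,x0:x1]
    c=max(cv2.findContours(k,0,1)[0],key=cv2.contourArea)
    rc=cv2.minAreaRect(c)
    q=np.array([ray(n,u,v,.012) for u,v in cv2.boxPoints((rc[0],(rc[1][0]+1,rc[1][1]+1),rc[2]))])
    print(n,'ctr W',W(q.mean(0)).round(1)); print(np.array([W(a) for a in q]).round(1).tolist())
print('edge pts W', W(ray('wrist',300,264,.012)).round(1),W(ray('wrist',338,264,.012)).round(1))
print('rail W',W(ray('wrist',300,330,.026)).round(1))
p=np.load('/tmp/wrist.npz')['p']; print(p[254:272,318].tolist()); print(p[322:350:2,318].tolist())
print('tcp W',W(r.get_state()['tcp_pos']).round(1))
print('edge ref',[W(ray('top',295.6,173.9,.012)).round(1),W(ray('top',276.3,223,.012)).round(1),W([.7007,.1482,.026]).round(1),W([.5592,.1974,.026]).round(1)])
E
```

```text
wrist ctr W [-86.3  14.2  12. ]
[[-112.2, -32.3, 12.0], [-130.3, 45.9, 12.0], [-61.4, 62.8, 12.0], [-41.5, -19.6, 12.0]]
top ctr W [-86.7  14.8  12. ]
[[-62.5, 61.7, 12.0], [-43.6, -16.5, 12.0], [-111.4, -32.2, 12.0], [-129.3, 46.1, 12.0]]
edge pts W [ 3.4  4.4 12. ] [ 4.4 51.7 12. ]
rail W [89.8  2.6 26. ]
[[176, 177, 179], [145, 144, 139], [123, 119, 115], [78, 76, 74], [69, 65, 69], [66, 64, 66], [79, 78, 79], [132, 129, 133], [184, 175, 170], [185, 135, 95], [183, 106, 41], [184, 143, 119], [182, 182, 184], [184, 185, 187], [184, 185, 188], [186, 186, 191], [184, 184, 187], [189, 190, 192]]
[[186, 186, 189], [183, 185, 188], [168, 168, 172], [106, 103, 107], [9, 27, 40], [12, 27, 42], [5, 24, 40], [29, 54, 91], [32, 67, 115], [37, 66, 115], [34, 68, 115], [34, 67, 116], [55, 49, 39], [54, 40, 15]]
tcp W [-108.7   22.9  223.1]
edge ref [array([ -1.1, -68.6,  12. ]), array([ 2.5, 69.5, 12. ]), array([ 96.5, -73.2,  26. ]), array([95.9, 76.6, 26. ])]
```

```bash
python3 -m inch '[{"x":0.9,"y":0,"z":0,"yaw":-0.15},{"x":0.9,"y":0,"z":0,"yaw":0},{"x":0,"y":0,"z":1,"yaw":0},{"x":0,"y":0,"z":1,"yaw":0},{"x":0,"y":0,"z":1,"yaw":0}]';  python3 -m inch '[{"x":0,"y":0,"z":1,"yaw":0},{"x":0,"y":0,"z":1,"yaw":0},{"x":0,"y":0,"z":1,"yaw":0},{"x":0,"y":0,"z":0.5,"yaw":0},{"x":0,"y":0,"z":0,"yaw":0}]'
python3 -c "
from m import *
print(W(r.get_state()['tcp_pos']).round(1),r.get_state()['eef_rot'])"
```

```text
time_s: 4.07
tcp_pos: [0.5283, -0.0578, 0.1523]
eef_rot: [179.4, -0.9, -108.6]
contact_force: [0.5, 0.1, 0.1]
gripper_width: 0.0263
time_s: 4.48
tcp_pos: [0.5234, -0.06, 0.0568]
eef_rot: [179.1, -1.0, -108.2]
contact_force: [0.6, 0.5, 1.0]
gripper_width: 0.0266
[-158.8   24.9   56.8] [ 179.11715841   -1.01080477 -108.22936336]
```

```bash
python3 -m inch '[{"x":0,"y":-0.2,"z":0.8,"yaw":0.3},{"x":0,"y":0,"z":0.6,"yaw":0},{"x":0,"y":0,"z":0.1,"yaw":0},{"x":0,"y":0,"z":0,"yaw":0}]'
python3 -c "
from m import *
print(W(r.get_state()['tcp_pos']).round(1),r.get_state()['eef_rot'])"
```

```text
time_s: 4.82
tcp_pos: [0.5288, -0.062, 0.0198]
eef_rot: [179.2, -1.0, -109.2]
contact_force: [0.7, 0.3, 0.4]
gripper_width: 0.0263
[-158.9   19.1   19.8] [ 179.1857483    -1.03964906 -109.16612494]
```

```bash
python3 -m inch '[{"x":0,"y":0,"z":0.17,"yaw":0.05},{"x":-0.4,"y":0,"z":0,"yaw":0},{"x":-0.3,"y":0,"z":0,"yaw":0},{"x":-0.3,"y":0,"z":0,"yaw":0},{"x":-0.3,"y":0,"z":0,"yaw":0}]';python3 -m inch '[{"x":-0.3,"y":0,"z":0,"yaw":0},{"x":-0.3,"y":0,"z":0,"yaw":0},{"x":-0.3,"y":0,"z":0,"yaw":0},{"x":0,"y":0,"z":0,"yaw":0}]'
python3 - <<'E'
from m import *
print(W(r.get_state()['tcp_pos']).round(1),r.get_state()['eef_rot'])
a=cap('wrist')[0];b=cap('scene')[0];c=cap('top')[0]
cv2.imwrite('pics/v5.png',np.vstack([cv2.resize(b[150:270,200:440],(640,320)),cv2.resize(c[150:250,220:360],(448,320)) if 0 else cv2.resize(c[140:260,200:380],(640,280))[:, :640]])[:,:,::-1])
E
```

```text
time_s: 5.23
tcp_pos: [0.5423, -0.0294, 0.019]
eef_rot: [179.5, -0.9, -109.4]
contact_force: [-0.3, 0.0, -0.7]
gripper_width: 0.0259
time_s: 5.57
tcp_pos: [0.5522, -0.0033, 0.0199]
eef_rot: [179.6, -0.8, -109.2]
contact_force: [0.3, 0.4, -0.0]
gripper_width: 0.0266
[-95.8  16.5  19.9] [ 179.59673458   -0.79052493 -109.19744536]
```

View pics/v5.png

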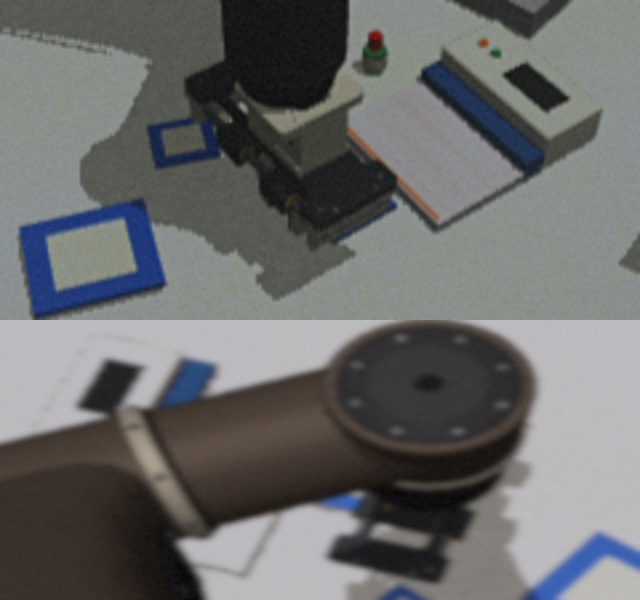

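```bash
python3 -m inch '[{"x":0,"y":0,"z":0.2,"yaw":0.02},{"x":-0.15,"y":0,"z":0.06,"yaw":0},{"x":-0.15,"y":0,"z":0.04,"yaw":0},{"x":-0.1,"y":0,"z":0,"yaw":0}]'
python3 - <<'E'
from m import *
print(W(r.get_state()['tcp_pos']).round(1),r.get_state()['eef_rot'])
a=cap('wrist')[0];b=cap('scene')[0]
cv2.imwrite('pics/v6.png',np.vstack([cv2.resize(b[150:270,240:420],(640,320)),cv2.resize(a[100:300,120:520],(640,280))])[:,:,::-1])
E
```

```text
time_s: 6.05
tcp_pos: [0.5533, 0.0027, 0.0114]
eef_rot: [179.5, -1.0, -109.5]
contact_force: [-2.1, -5.3, 6.2]
gripper_width: 0.026
[-89.7  17.5  11.4] [ 179.46089013   -0.95934781 -109.45162498]
```

View pics/v6.png

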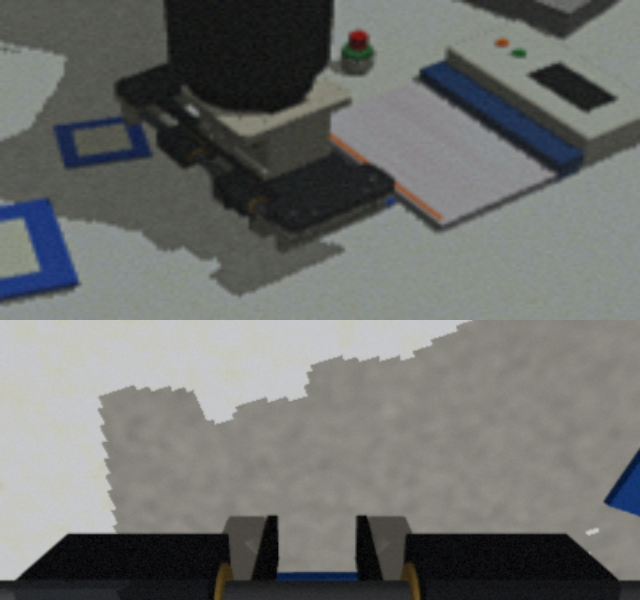

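```bash
python3 -m inch '[{"x":0,"y":0,"z":-0.12,"yaw":0},{"x":-0.1,"y":0,"z":0,"yaw":0},{"x":-0.1,"y":0,"z":0,"yaw":0}]'; python3 -m inch '[{"x":-0.1,"y":0,"z":0,"yaw":0},{"x":-0.1,"y":0,"z":0,"yaw":0}]'
python3 - <<'E'
from m import *
print(W(r.get_state()['tcp_pos']).round(1),r.get_state()['eef_rot'])
E
```

```text
time_s: 6.4
tcp_pos: [0.5549, 0.0076, 0.0143]
eef_rot: [179.4, -1.0, -109.5]
contact_force: [1.0, 0.4, -0.1]
gripper_width: 0.0264
time_s: 6.57
tcp_pos: [0.5554, 0.0115, 0.0141]
eef_rot: [179.3, -1.1, -109.5]
contact_force: [-4.3, -19.1, 8.9]
gripper_width: 0.0263
[-80.8  18.5  14.1] [ 179.30787612   -1.12374349 -109.54834898]
```

```bash
python3 -m inch '[{"x":-0.04,"y":0,"z":-0.08,"yaw":0},{"x":-0.04,"y":0,"z":-0.1,"yaw":0}]'; python3 -m inch '[{"x":-0.04,"y":0,"z":-0.12,"yaw":0},{"x":-0.04,"y":0,"z":-0.12,"yaw":0}]'
python3 - <<'E'
from m import *
s=r.get_state();print(W(s['tcp_pos']).round(1),s['contact_force'],s['moment'])
E
```

```text
time_s: 6.73
tcp_pos: [0.5547, 0.0112, 0.018]
eef_rot: [179.2, -1.4, -109.6]
contact_force: [0.2, -7.2, 0.1]
gripper_width: 0.0261
time_s: 6.9
tcp_pos: [0.5549, 0.0116, 0.0237]
eef_rot: [179.1, -1.6, -109.6]
contact_force: [0.1, -6.6, -0.0]
gripper_width: 0.0259
[-80.8  18.9  23.7] [ 0.13168053 -6.62263611 -0.04984732] [-2.19886046 -0.47552907 -0.09649698]
```

```bash
cat >> m.py <<'E'
def gap():
    p,d,P=cap('wrist'); s=r.get_state()
    print('tcp',W(s['tcp_pos']).round(1),s['eef_rot'].round(1),'F',(s['contact_force']@np.array(frame()).T).round(1),s['contact_force'][2].round(1), s['time_s'])
    for v in range(222,330,6):
        q=P[v,318]; print(v,W(q).round(0),p[v,318])
E
python3 -c "
from m import *
gap()"
```

```text
tcp [-80.6  18.7  24.2] [ 179.1   -1.6 -109.6] F [-6.6 -2.9] -0.1 6.95
222 [-96.  20.  -0.] [140 138 130]
228 [-92.  20.   0.] [140 138 131]
234 [-88.  20.  -1.] [135 133 125]
240 [-85.  20.   0.] [139 138 128]
246 [-81.  20.   1.] [137 136 129]
252 [-77.  20.  -0.] [138 136 131]
258 [-73.  20.  -1.] [145 144 137]
264 [-70.  20.   1.] [138 133 128]
270 [-66.  20.   1.] [138 136 130]
276 [-61.  20.  -1.] [107 105 103]
282 [-70.  20.  21.] [10 36 82]
288 [-111.   19.   94.] [30 30 28]
294 [-111.   19.   95.] [43 43 45]
300 [-109.   19.   96.] [48 49 51]
306 [-108.   19.   98.] [52 54 56]
312 [-106.   19.   97.] [47 47 49]
318 [-45.  20.  18.] [197 198 192]
324 [-41.  20.  18.] [199 201 190]
```

```bash
python3 -m inch '[{"x":-0.05,"y":0,"z":-0.12,"yaw":0},{"x":-0.05,"y":0,"z":-0.12,"yaw":0},{"x":-0.06,"y":0,"z":-0.12,"yaw":0}]'; python3 -m inch '[{"x":-0.06,"y":0,"z":-0.12,"yaw":0},{"x":-0.07,"y":0,"z":-0.12,"yaw":0}]'; python3 -c "
from m import *
gap()" | grep -v '\-1*.\. *20. *-*[01]\.'
```

```text
time_s: 7.2
tcp_pos: [0.5554, 0.013, 0.0326]
eef_rot: [179.0, -1.9, -109.7]
contact_force: [0.2, -6.8, 0.7]
gripper_width: 0.026
time_s: 7.37
tcp_pos: [0.556, 0.0145, 0.0386]
eef_rot: [178.9, -2.1, -109.7]
contact_force: [0.2, -6.8, 1.1]
gripper_width: 0.0259
tcp [-77.5  18.7  39.1] [ 178.9   -2.1 -109.7] F [-7.  -1.2] 3.0 7.4167
222 [-87.  20.  -1.] [137 136 129]
228 [-84.  20.  -0.] [140 139 132]
234 [-80.  20.   0.] [139 137 130]
240 [-75.  20.  -1.] [138 136 129]
246 [-71.  20.  -1.] [146 144 136]
252 [-67.  20.  -1.] [136 134 127]
258 [-63.  20.  -1.] [137 137 129]
264 [-59.  20.   1.] [136 135 129]
270 [-54.  20.  -0.] [135 134 128]
276 [-64.  20.  25.] [53 65 88]
282 [-66.  20.  35.] [12 38 84]
288 [-107.   18.  108.] [30 29 32]
294 [-106.   18.  110.] [40 39 38]
300 [-106.   18.  111.] [44 46 47]
306 [-104.   18.  112.] [50 48 52]
312 [-102.   18.  111.] [46 46 47]
318 [-37.  20.  26.] [199 199 180]
324 [-31.  20.  23.] [198 196 177]
```

```bash
python3 -m inch '[{"x":-0.07,"y":0,"z":-0.12,"yaw":0},{"x":-0.08,"y":0,"z":-0.12,"yaw":0},{"x":-0.08,"y":0,"z":-0.12,"yaw":0}]'; python3 -m inch '[{"x":-0.1,"y":0,"z":-0.12,"yaw":0},{"x":-0.1,"y":0,"z":-0.12,"yaw":0}]'; python3 -c "
from m import *
gap()" | grep -v '\-1*.\. *20. *-*[01]\.'
```

```text
time_s: 7.67
tcp_pos: [0.5572, 0.0177, 0.0479]
eef_rot: [178.8, -2.4, -109.8]
contact_force: [0.3, -5.7, 3.3]
gripper_width: 0.0262
time_s: 7.83
tcp_pos: [0.5585, 0.0213, 0.054]
eef_rot: [178.7, -2.6, -109.8]
contact_force: [-0.9, 0.1, 0.2]
gripper_width: 0.0263
tcp [-69.5  18.3  54.5] [ 178.8   -2.5 -109.8] F [ 0.5 -1.4] 0.4 7.8833
222 [-75.  21.  -1.] [139 136 128]
228 [-70.  21.  -2.] [141 139 132]
234 [-66.  21.  -1.] [140 138 130]
240 [-62.  21.  -1.] [137 137 127]
246 [-57.  21.  -1.] [138 137 130]
252 [-53.  21.  -0.] [137 136 130]
258 [-49.  21.   0.] [139 140 131]
264 [-44.  21.  -1.] [132 130 122]
270 [-58.  20.  36.] [116 114 104]
276 [-59.  20.  44.] [11 40 91]
282 [-56.  20.  45.] [12 41 94]
288 [-99.  18. 123.] [29 30 32]
294 [-99.  18. 126.] [39 43 43]
300 [-97.  18. 126.] [52 51 52]
306 [-96.  18. 127.] [50 52 52]
312 [-95.  18. 128.] [43 44 44]
318 [-11.  20.  15.] [129 141 163]
324 [-2. 20.  8.] [42 55 90]
```

Run:
```python
from m import *
b=cap('scene')[0];a=np.load('/tmp/wrist.npz')['p']
cv2.imwrite('pics/v7.png',np.vstack([cv2.resize(b[150:240,285:420],(640,400),interpolation=2),cv2.resize(a[210:350,220:420],(640,200))])[:,:,::-1])
```

```text
(no output)
```

View pics/v7.png

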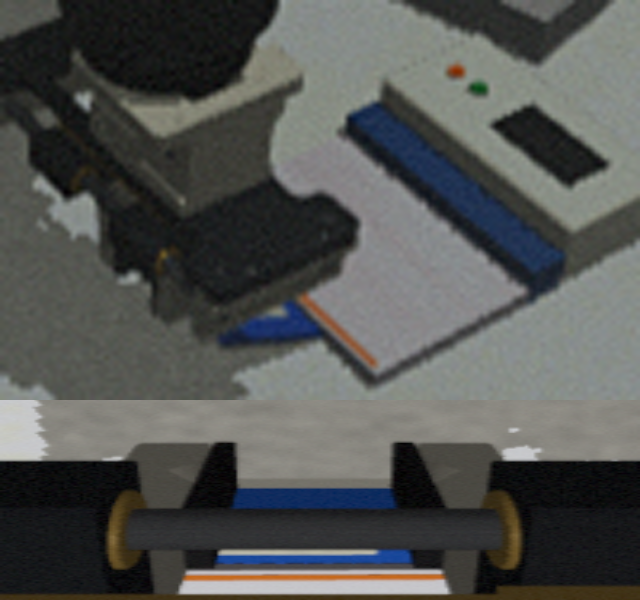

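```bash
python3 -c "
from m import *
gap()" | grep -E 'tcp|^2[678]|^3'
```

```text
tcp [-69.6  18.6  53.9] [ 178.8   -2.5 -109.8] F [-2.2 -0.8] 1.5 7.9833
264 [-60.  20.  34.] [54 68 94]
270 [-61.  19.  42.] [ 8 41 90]
276 [-57.  19.  42.] [21 46 99]
282 [-51.  19.  39.] [16 46 97]
288 [-99.  18. 124.] [22 23 26]
300 [-97.  18. 127.] [48 49 48]
306 [-95.  18. 128.] [49 51 52]
312 [-93.  18. 127.] [42 44 44]
318 [-8. 20. 13.] [ 28  74 157]
324 [ 0. 20.  7.] [74 72 73]
```

```bash
python3 -m inch '[{"x":-0.02,"y":0,"z":0.12,"yaw":0},{"x":-0.04,"y":0,"z":0.12,"yaw":0}]'; python3 -c "
from m import *
gap()" | grep -E 'tcp|^2[678]|^3'
```

```text
time_s: 8.15
tcp_pos: [0.5578, 0.0206, 0.0485]
eef_rot: [178.7, -2.8, -109.7]
contact_force: [-1.8, -18.0, 10.6]
gripper_width: 0.0265
tcp [-71.8  19.3  48. ] [ 178.6   -2.8 -109.7] F [-14.   -5.1] 8.5 8.2
264 [-65.  20.  33.] [16 42 88]
270 [-63.  20.  37.] [13 41 90]
276 [-58.  20.  36.] [12 43 98]
282 [-53.  20.  33.] [ 16  47 101]
288 [-100.   18.  119.] [28 29 31]
300 [-98.  18. 121.] [49 48 49]
306 [-97.  18. 122.] [49 50 51]
312 [-94.  18. 121.] [45 47 48]
318 [-18.  20.  17.] [199 197 180]
324 [-9. 20. 12.] [ 25  76 165]
```

```bash
python3 -m inch '[{"x":0.6,"y":0,"z":0,"yaw":0},{"x":0.4,"y":0,"z":0.5,"yaw":0},{"x":0,"y":0,"z":0.5,"yaw":0},{"x":0,"y":0,"z":0.3,"yaw":0},{"x":0,"y":0,"z":0,"yaw":0}]'; python3 -c "
from m import *
gap()" | grep -E 'tcp|^2|^3'
```

```text
time_s: 8.62
tcp_pos: [0.5467, -0.0065, 0.0146]
eef_rot: [178.7, -2.7, -109.7]
contact_force: [-0.1, -0.1, -0.4]
gripper_width: 0.0261
tcp [-100.4   20.5   15.2] [ 178.7   -2.7 -109.7] F [ 0.3 -0.8] 0.1 8.6667
222 [-119.   22.   -2.] [129 125 119]
228 [-116.   22.    1.] [139 136 130]
234 [-113.   22.    1.] [140 137 129]
240 [-109.   22.   -1.] [144 142 136]
246 [-105.   22.   -0.] [141 137 131]
252 [-101.   22.   -1.] [135 130 124]
258 [-98.  22.  -0.] [137 136 129]
264 [-94.  22.   0.] [141 141 133]
270 [-91.  22.  -0.] [138 134 127]
276 [-86.  22.  -1.] [135 132 125]
282 [-83.  22.  -0.] [141 139 132]
288 [-129.   20.   84.] [28 28 27]
294 [-129.   20.   87.] [43 42 44]
300 [-127.   20.   87.] [47 45 48]
306 [-126.   20.   87.] [51 51 55]
312 [-124.   20.   88.] [45 47 44]
318 [-67.  21.  12.] [ 36  86 179]
324 [-63.  21.  11.] [ 34  85 175]
```

```bash
python3 -m inch '[{"x":-0.3,"y":0,"z":0.1,"yaw":0},{"x":-0.3,"y":0,"z":0,"yaw":0},{"x":-0.1,"y":0,"z":0,"yaw":0},{"x":-0.06,"y":0,"z":0,"yaw":0}]'; python3 -c "
from m import *
gap()" | grep -E 'tcp'
```

```text
time_s: 9.0
tcp_pos: [0.5533, 0.0123, 0.0124]
eef_rot: [178.6, -2.9, -109.7]
contact_force: [-1.3, -18.3, 2.8]
gripper_width: 0.0263
tcp [-81.   20.6  12.4] [ 178.6   -2.9 -109.7] F [-9.4 -1.9] 2.4 9.05
```

```bash
python3 -m inch '[{"x":-0.03,"y":0,"z":-0.12,"yaw":0},{"x":-0.03,"y":0,"z":-0.12,"yaw":0},{"x":-0.03,"y":0,"z":-0.12,"yaw":0},{"x":-0.035,"y":0,"z":-0.12,"yaw":0},{"x":-0.04,"y":0,"z":-0.12,"yaw":0}]'; python3 -m inch '[{"x":-0.05,"y":0,"z":-0.12,"yaw":0},{"x":-0.06,"y":0,"z":-0.12,"yaw":0},{"x":-0.06,"y":0,"z":-0.12,"yaw":0}]'; python3 -c "
from m import *
gap()" | grep -E 'tcp|^2[5678]|^3'
```

```text
time_s: 9.47
tcp_pos: [0.5535, 0.0131, 0.0282]
eef_rot: [178.4, -3.4, -109.7]
contact_force: [0.1, -7.1, 1.3]
gripper_width: 0.026
time_s: 9.72
tcp_pos: [0.5544, 0.0155, 0.0384]
eef_rot: [178.3, -3.7, -109.6]
contact_force: [-0.0, -6.5, 1.1]
gripper_width: 0.0263
tcp [-77.   20.5  39. ] [ 178.4   -3.7 -109.6] F [-6.3 -2.1] 3.0 9.7667
252 [-68.  23.  -1.] [136 135 127]
258 [-64.  23.  -0.] [139 136 130]
264 [-59.  23.  -1.] [134 132 124]
270 [-56.  22.   0.] [142 139 132]
276 [-64.  22.  24.] [101 100  92]
282 [-66.  22.  34.] [ 4 36 82]
288 [-105.   20.  108.] [28 31 30]
300 [-103.   19.  112.] [47 44 47]
306 [-102.   19.  113.] [54 53 55]
312 [-99.  19. 111.] [48 48 49]
318 [-39.  22.  27.] [196 200 183]
324 [-33.  22.  24.] [197 198 180]
```

```bash
python3 -m inch '[{"x":-0.06,"y":0,"z":-0.1,"yaw":0},{"x":-0.07,"y":0,"z":-0.1,"yaw":0}]'|grep force; python3 -m inch '[{"x":-0.08,"y":0,"z":-0.1,"yaw":0},{"x":-0.09,"y":0,"z":-0.1,"yaw":0}]'|grep force; python3 -c "
from m import *
gap()" | grep -E 'tcp|^2[5678]|^3'
```

```text
contact_force: [-0.1, -6.4, 2.2]
contact_force: [-1.6, -7.0, 3.0]
tcp [-71.4  20.3  51.3] [ 178.3   -4.  -109.6] F [-6.4 -0.8] 4.6 10.15
252 [-57.  23.  -0.] [141 138 132]
258 [-53.  23.  -1.] [138 135 128]
264 [-48.  23.  -0.] [140 137 132]
270 [-44.  23.  -1.] [134 132 126]
276 [-60.  22.  38.] [112 112 103]
282 [-60.  21.  46.] [16 44 93]
288 [-99.  19. 121.] [27 28 30]
300 [-97.  19. 124.] [49 49 49]
306 [-96.  19. 125.] [46 50 49]
312 [-94.  19. 125.] [44 45 47]
318 [-26.  22.  29.] [191 186 170]
324 [-18.  22.  23.] [194 190 172]
```

```bash
python3 -m inch '[{"x":-0.1,"y":0,"z":-0.07,"yaw":0},{"x":-0.1,"y":0,"z":-0.07,"yaw":0}]'|grep force;  python3 -c "
from m import *
gap()" | grep -E 'tcp|^2[5678]|^3'
```

```text
contact_force: [-0.9, -6.4, 4.6]
tcp [-66.4  20.3  55.8] [ 178.3   -4.1 -109.6] F [-5.2 -0.1] 4.1 10.3667
252 [-50.  23.  -0.] [140 138 131]
258 [-46.  23.  -0.] [135 134 126]
264 [-42.  23.   0.] [136 132 128]
270 [-57.  22.  40.] [124 121 111]
276 [-57.  21.  47.] [13 44 97]
282 [-55.  21.  51.] [10 38 93]
288 [-93.  19. 124.] [26 24 21]
300 [-91.  19. 128.] [50 50 53]
306 [-90.  19. 129.] [51 51 54]
312 [-89.  19. 130.] [44 46 44]
318 [-5. 22. 10.] [ 26  70 149]
324 [-0. 22. 10.] [71 69 69]
```

```bash
python3 -m inch '[{"x":-0.12,"y":0,"z":-0.07,"yaw":0},{"x":-0.12,"y":0,"z":-0.07,"yaw":0}]'|grep force;  python3 -c "
from m import *
gap()" | grep -E 'tcp|^2[5678]|^3'
```

```text
contact_force: [-1.3, -7.5, 5.5]
tcp [-61.2  20.3  60.6] [ 178.3   -4.3 -109.5] F [-6.4  0.6] 7.0 10.5833
252 [-44.  23.  -0.] [133 131 125]
258 [-39.  23.   0.] [134 133 126]
264 [-34.  23.  -1.] [137 134 128]
270 [-52.  22.  44.] [124 121 112]
276 [-51.  21.  51.] [ 7 43 97]
282 [-49.  21.  54.] [14 45 96]
288 [-89.  19. 131.] [28 27 30]
300 [-87.  19. 134.] [42 44 46]
306 [-84.  19. 133.] [48 48 47]
312 [-134.   17.  213.] [47 48 49]
318 [ 1. 22. 12.] [195 192 197]
324 [ 6. 22. 12.] [196 196 199]
```

```bash
python3 -m inch '[{"x":-0.14,"y":0,"z":-0.04,"yaw":0},{"x":-0.14,"y":0,"z":-0.04,"yaw":0}]'|grep force;  python3 -c "
from m import *
gap()" | grep -E 'tcp|^2[5678]|^3'
```

```text
contact_force: [-2.0, -8.7, 10.8]
tcp [-55.5  20.   64.4] [ 178.3   -4.6 -109.5] F [-7.4  1.5] 11.1 10.8
252 [-37.  23.  -0.] [129 126 121]
258 [-32.  23.   1.] [143 140 134]
264 [-49.  21.  47.] [129 126 118]
270 [-46.  21.  48.] [128 124 115]
276 [-46.  21.  56.] [ 19  49 102]
282 [-43.  21.  57.] [ 16  46 101]
288 [-82.  19. 134.] [28 30 31]
300 [-81.  19. 138.] [46 43 49]
306 [-79.  19. 138.] [52 53 51]
312 [-77.  19. 138.] [43 44 46]
318 [ 9. 22. 12.] [194 195 196]
324 [15. 22. 10.] [197 198 200]
```

```bash
python3 -m inch '[{"x":-0.12,"y":0,"z":-0.09,"yaw":0},{"x":-0.12,"y":0,"z":-0.09,"yaw":0}]'|grep force;  python3 -c "
from m import *
gap()" | grep -E 'tcp|^2[5678]|^3'
```

```text
contact_force: [-1.3, -0.8, 1.6]
tcp [-48.4  19.6  70.1] [ 178.3   -4.5 -109.4] F [-0.4  0.2] 2.3 11.0167
252 [-28.  23.   0.] [131 130 125]
258 [-22.  23.  -1.] [129 127 120]
264 [-43.  21.  53.] [134 132 122]
270 [-40.  21.  55.] [135 133 123]
276 [-39.  21.  61.] [ 22  53 111]
282 [-36.  21.  62.] [ 24  54 110]
288 [-76.  19. 141.] [29 28 29]
300 [-74.  18. 144.] [43 43 47]
306 [-73.  18. 145.] [51 52 53]
312 [-70.  18. 144.] [47 47 48]
318 [20. 22. 12.] [195 196 198]
324 [25. 22. 12.] [192 194 196]
```

```bash
python3 -m inch '[{"x":-0.14,"y":0,"z":0.02,"yaw":0},{"x":-0.14,"y":0,"z":0.02,"yaw":0}]'|grep force;  python3 -c "
from m import *
gap()" | grep -E 'tcp|^2[5678]|^3'
```

```text
contact_force: [-2.7, -5.7, 12.8]
tcp [-40.8  19.3  70. ] [ 178.4   -4.6 -109.4] F [-4.5  0.9] 9.8 11.2333
252 [-19.  22.   1.] [130 128 121]
258 [-14.  22.  -0.] [132 130 123]
264 [-30.  21.  44.] [65 10 10]
270 [-33.  20.  58.] [144 142 131]
276 [-30.  20.  59.] [145 142 133]
282 [-29.  20.  65.] [ 26  61 119]
288 [-67.  18. 140.] [27 30 28]
300 [-65.  18. 143.] [46 45 45]
306 [-64.  18. 143.] [46 47 47]
312 [-62.  18. 144.] [40 42 44]
318 [29. 22. 11.] [194 193 196]
324 [34. 22. 11.] [191 189 193]
```

```bash
python3 -m inch '[{"x":-0.16,"y":0,"z":-0.06,"yaw":0},{"x":-0.16,"y":0,"z":-0.06,"yaw":0}]'|grep force;  python3 -c "
from m import *
gap()" | grep -E 'tcp|^2[5678]|^3'
```

```text
contact_force: [-3.0, -2.7, 7.7]
tcp [-31.9  18.8  73.8] [ 178.4   -4.6 -109.3] F [-2.6  2.8] 8.9 11.45
252 [-16.  21.  14.] [62 59 56]
258 [-22.  21.  39.] [56  3  1]
264 [-25.  20.  55.] [63 64 57]
270 [-25.  20.  61.] [150 146 135]
276 [-21.  20.  61.] [149 147 137]
282 [-21.  20.  68.] [ 30  62 120]
288 [-59.  18. 144.] [26 27 25]
300 [-57.  18. 147.] [44 42 48]
306 [-55.  18. 147.] [47 49 47]
312 [-54.  18. 148.] [44 47 48]
318 [39. 22. 12.] [193 193 195]
324 [45. 22. 11.] [194 195 197]
```

```bash
python3 -m inch '[{"x":-0.18,"y":0,"z":-0.04,"yaw":0},{"x":-0.18,"y":0,"z":-0.02,"yaw":0}]'|grep force;  python3 -c "
from m import *
gap()" | grep -E 'tcp|^2[5678]|^3'
```

```text
contact_force: [-3.2, -0.8, 9.8]
tcp [-21.2  18.5  76.3] [ 178.5   -4.6 -109.2] F [-1.2  3.6] 10.7 11.6667
252 [-14.  20.  40.] [62 11  8]
258 [-15.  20.  51.] [64 13 18]
264 [-16.  20.  61.] [75 73 69]
270 [-14.  20.  64.] [141 139 127]
276 [-10.  20.  64.] [138 134 125]
282 [-10.  20.  70.] [17 45 94]
288 [-49.  17. 147.] [24 25 30]
300 [-47.  17. 150.] [48 46 48]
306 [-45.  17. 151.] [50 49 50]
312 [-42.  17. 149.] [43 46 45]
318 [52. 21. 11.] [193 193 197]
324 [56. 21. 12.] [195 195 199]
```

```bash
python3 -m inch '[{"x":-0.2,"y":0,"z":-0.05,"yaw":0},{"x":-0.2,"y":0,"z":-0.02,"yaw":0},{"x":-0.2,"y":0,"z":0,"yaw":0}]'|grep force;  python3 -c "
from m import *
gap()" | grep -E 'tcp|^2|^3'
```

```text
contact_force: [0.1, 0.1, 1.3]
tcp [-2.6 18.2 77.5] [ 178.6   -4.5 -109.1] F [ 1.  -0.1] 1.4 11.9667
222 [-10.  20.  24.] [98 94 88]
228 [-8. 20. 30.] [81 13 12]
234 [-6. 20. 36.] [78  4  1]
240 [-4. 20. 41.] [82 13 11]
246 [-2. 20. 48.] [80  7  9]
252 [-1. 20. 54.] [79  1  3]
258 [ 1. 20. 59.] [92 58 52]
264 [ 2. 20. 63.] [96 92 86]
270 [ 6. 20. 64.] [133 129 119]
276 [10. 20. 63.] [62 75 97]
282 [11. 19. 68.] [18 43 92]
288 [-30.  17. 148.] [29 26 26]
294 [-29.  17. 150.] [43 45 47]
300 [-28.  17. 151.] [50 49 51]
306 [-27.  17. 152.] [55 54 54]
312 [-24.  17. 151.] [43 42 44]
318 [70. 21. 13.] [198 195 198]
324 [76. 21. 13.] [198 199 201]
```

```bash
python3 -m inch '[{"x":-0.3,"y":0,"z":0,"yaw":0},{"x":-0.3,"y":0,"z":0,"yaw":0},{"x":0,"y":0,"z":0,"yaw":0}]'|grep force;  python3 -c "
from m import *
gap()" | grep -E 'tcp|^2|^3'
```

```text
contact_force: [-0.4, -0.8, 0.7]
tcp [14.2 18.7 75. ] [ 178.6   -4.5 -109.1] F [0.9 0.7] 0.2 12.2667
222 [ 7. 21. 24.] [119  22  22]
228 [11. 21. 25.] [115  14  12]
234 [16. 21. 24.] [119  17  20]
240 [20. 21. 24.] [118  18  19]
246 [24. 21. 24.] [116  12  13]
252 [29. 21. 23.] [119  22  20]
258 [33. 21. 24.] [119  21  17]
264 [38. 21. 24.] [191 193 197]
270 [42. 21. 24.] [170 177 193]
276 [53. 21. 12.] [194 194 198]
282 [58. 21. 11.] [193 195 197]
288 [-12.  17. 145.] [26 25 30]
294 [-11.  17. 147.] [39 40 41]
300 [-10.  17. 149.] [46 49 48]
306 [ -8.  17. 149.] [52 49 52]
312 [ -7.  17. 149.] [44 44 47]
318 [88. 21. 12.] [194 195 197]
324 [94. 21. 11.] [194 197 197]
```

```bash
python3 -m inch '[{"x":1,"y":0,"z":0,"yaw":0},{"x":1,"y":0,"z":0,"yaw":0},{"x":0.9,"y":0,"z":0.5,"yaw":0.1},{"x":0,"y":0,"z":0.7,"yaw":0},{"x":0,"y":0,"z":0,"yaw":0}]';  python3 - <<'E'
from m import *
print(W(r.get_state()['tcp_pos']).round(1))
p,d,P=cap('wrist');b=cap('scene')[0]
cv2.imwrite('pics/v8.png',np.vstack([cv2.resize(b[150:240,285:420],(640,400),interpolation=2),cv2.resize(p[210:350,220:420],(640,200))])[:,:,::-1])
E
```

```text
time_s: 12.68
tcp_pos: [0.5606, 0.0294, 0.0492]
eef_rot: [178.6, -4.5, -109.4]
contact_force: [-0.8, 0.4, -0.1]
gripper_width: 0.026
[-62.1  19.5  49.2]
```

View pics/v8.png

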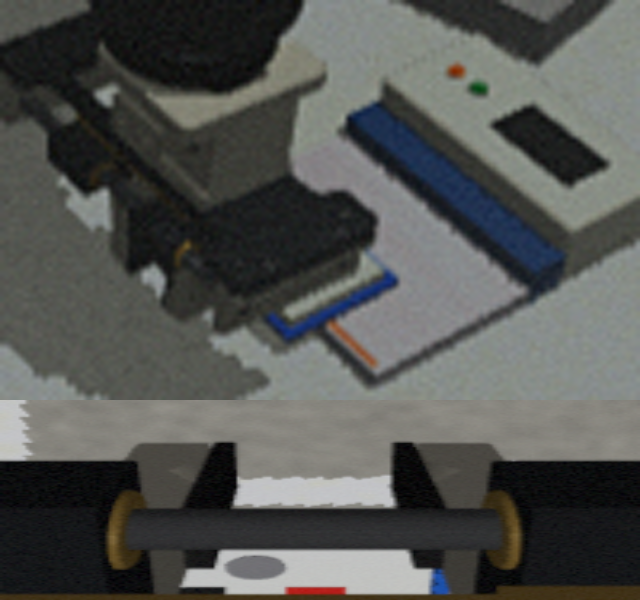

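```bash
python3 -m inch '[{"x":0,"y":0,"z":0.5,"yaw":0},{"x":0,"y":0,"z":0.2,"yaw":0},{"x":0,"y":0,"z":0,"yaw":0}]'; python3 -m inch '[{"x":-0.4,"y":0,"z":0,"yaw":0},{"x":-0.4,"y":0,"z":0,"yaw":0},{"x":-0.4,"y":0,"z":0,"yaw":0},{"x":-0.4,"y":0,"z":0,"yaw":0},{"x":0,"y":0,"z":0,"yaw":0}]' ;python3 -c "
from m import *
gap()" | grep -E 'tcp|^2|^3'
```

```text
time_s: 13.03
tcp_pos: [0.5643, 0.0311, 0.0362]
eef_rot: [178.9, -4.3, -109.2]
contact_force: [-0.6, -0.4, 0.1]
gripper_width: 0.0265
time_s: 13.45
tcp_pos: [0.5809, 0.0745, 0.0358]
eef_rot: [179.1, -4.1, -109.1]
contact_force: [0.1, -0.5, 0.3]
gripper_width: 0.0263
tcp [-13.5  15.5  35.7] [ 179.1   -4.1 -109.1] F [0.5 0.4] -0.3 13.5
222 [-25.  17.  -0.] [140 141 131]
228 [-21.  17.   0.] [135 133 127]
234 [-17.  17.  -0.] [131 127 121]
240 [-13.  17.  -0.] [137 135 128]
246 [-9. 17. -0.] [134 131 125]
252 [-5. 17. -0.] [128 126 122]
258 [-8. 16. 16.] [ 20  55 111]
264 [-5. 16. 16.] [ 31  52 100]
270 [-4. 16. 22.] [104 102  96]
276 [-1. 16. 25.] [136 132 123]
282 [ 3. 16. 23.] [134 132 123]
288 [-40.  15. 106.] [24 25 26]
294 [-39.  15. 108.] [38 40 41]
300 [-38.  15. 109.] [47 47 49]
306 [-37.  15. 110.] [52 50 51]
312 [-34.  15. 109.] [45 44 47]
318 [25. 16. 24.] [185  33  33]
324 [30. 16. 24.] [182  27  25]
```

```bash
python3 -m inch '[{"x":0.2,"y":0.08,"z":0,"yaw":0.05},{"x":0,"y":0,"z":0.2,"yaw":0},{"x":0,"y":0,"z":0.08,"yaw":0},{"x":0,"y":0,"z":0,"yaw":0}]'; python3 -m inch '[{"x":-0.3,"y":0,"z":0,"yaw":0},{"x":-0.3,"y":0,"z":0,"yaw":0},{"x":-0.3,"y":0,"z":0,"yaw":0},{"x":-0.3,"y":0,"z":0,"yaw":0},{"x":0,"y":0,"z":0,"yaw":0}]' ;python3 -c "
from m import *
gap()" | grep -E 'tcp|^2[5678]|^3'
```

```text
time_s: 13.83
tcp_pos: [0.5757, 0.0691, 0.0286]
eef_rot: [179.1, -4.2, -109.3]
contact_force: [-0.4, -0.9, 0.6]
gripper_width: 0.0258
time_s: 14.25
tcp_pos: [0.5859, 0.0972, 0.0272]
eef_rot: [179.0, -4.4, -109.4]
contact_force: [-0.3, -0.8, 0.8]
gripper_width: 0.0263
tcp [10.1 18.2 27.1] [ 179.    -4.3 -109.4] F [ 0.2 -0.4] 0.4 14.3
252 [ 9. 19. 11.] [131 124 128]
258 [13. 19. 12.] [130 125 127]
264 [16. 19. 12.] [131 124 129]
270 [18. 19. 15.] [12 28 63]
276 [21. 19. 17.] [ 18  50 109]
282 [24. 19. 19.] [77 76 71]
288 [-16.  18.  97.] [32 28 30]
300 [-14.  18. 100.] [45 48 48]
306 [-13.  18. 101.] [46 50 49]
312 [-11.  18. 101.] [42 43 45]
318 [43. 19. 23.] [164  90  88]
324 [46. 19. 25.] [183  25  23]
```

```bash
python3 -m inch '[{"x":-0.2,"y":0,"z":0,"yaw":0},{"x":-0.1,"y":0,"z":0,"yaw":0}]'|grep force; python3 -m inch '[{"x":-0.08,"y":0,"z":0,"yaw":0},{"x":-0.08,"y":0,"z":0,"yaw":0}]'|grep force ;python3 -c "
from m import *
gap()" | grep -E 'tcp'
```

```text
contact_force: [-0.6, -2.8, 4.7]
contact_force: [-3.2, -9.9, 8.8]
tcp [21.2 18.5 26.8] [ 178.9   -4.6 -109.4] F [-5.9  0.1] 6.7 14.6833
```

```bash
python3 -m inch '[{"x":-0.07,"y":0,"z":-0.02,"yaw":0},{"x":-0.07,"y":0,"z":0,"yaw":0},{"x":-0.07,"y":0,"z":0,"yaw":0}]'|grep force ;python3 -c "
from m import *
gap()" | grep -E 'tcp|^2[678]|^3'
```

```text
contact_force: [-0.1, -10.9, 7.2]
tcp [21.7 19.2 26.9] [ 178.7   -5.  -109.5] F [-9.7 -2.7] 6.3 14.9833
264 [27. 20. 12.] [129 124 127]
270 [30. 20. 14.] [ 1 21 59]
276 [33. 20. 16.] [ 11  46 109]
282 [35. 20. 19.] [77 73 69]
288 [-5. 18. 98.] [27 29 27]
300 [ -2.  18. 101.] [46 46 50]
306 [ -1.  18. 101.] [50 50 53]
312 [  1.  18. 101.] [39 42 44]
318 [54. 20. 24.] [135  88  81]
324 [57. 20. 25.] [182  30  27]
```

```bash
python3 -m inch '[{"x":0.1,"y":0,"z":0,"yaw":0},{"x":0.5,"y":0,"z":0,"yaw":0},{"x":0.8,"y":0,"z":-0.5,"yaw":0},{"x":0.8,"y":0,"z":-1,"yaw":0},{"x":0.8,"y":0,"z":-1,"yaw":0}]'|grep -E 'tcp|force'; python3 -m inch '[{"x":0.8,"y":0,"z":-1,"yaw":0},{"x":1,"y":0,"z":-1,"yaw":0},{"x":1,"y":0,"z":-1,"yaw":0},{"x":1,"y":0,"z":-1,"yaw":0},{"x":1,"y":0,"z":-1,"yaw":0}]'|grep -E 'tcp|force';  python3 - <<'E'
from m import *
p,d,P=cap('wrist');b=cap('scene')[0];c=cap('top')[0]
cv2.imwrite('pics/v9.png',np.hstack([cv2.resize(b[130:270,230:440],(480,320),interpolation=2),cv2.resize(c[140:260,200:330],(320,320))])[:,:,::-1])
E
```

```text
tcp_pos: [0.5634, 0.0415, 0.0903]
contact_force: [1.2, 0.7, -0.2]
tcp_pos: [0.5266, -0.0662, 0.2292]
contact_force: [1.0, -0.8, -0.8]
```

View pics/v9.png

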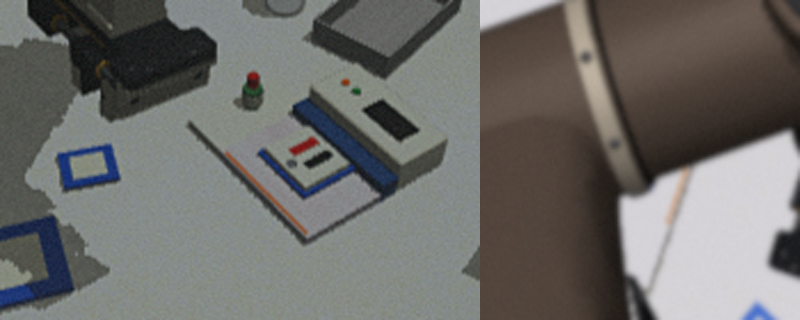

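Run:
```python
from m import *
p,d,P=ld('scene'); wx,wy=frame(); hs=cv2.cvtColor(p,cv2.COLOR_RGB2HSV)
X=(P-O)@wx*1000; Y=(P-O)@wy*1000; Z=P[...,2]*1000
for y in range(-24,64,8):
    m=(abs(Y-y)<4)&(d>0)&(X>-5)&(X<125)
    o=np.argsort(X[m]); x=X[m][o]; z=Z[m][o]; b=hs[m][o]
    hi=z>21; blue=(b[:,1]>110)&(b[:,0]>100)&(b[:,0]<128)&(x<60)
    plate=(x>60)&(z<16)&~((b[:,1]>110))
    print(y,'white x %.0f..%.0f'%(x[hi&(x<92)].min(initial=999),x[hi&(x<96)].max(initial=-999)),'blue a-end',x[blue].min(initial=999).round(1),'plate-coloured before rail:',x[plate].round(0))
```

```text
-24 white x 34..95 blue a-end 29.7 plate-coloured before rail: [101.]
-16 white x 33..95 blue a-end 28.4 plate-coloured before rail: []
-8 white x 35..93 blue a-end 29.7 plate-coloured before rail: []
0 white x 34..92 blue a-end 29.7 plate-coloured before rail: [100.]
8 white x 34..93 blue a-end 29.5 plate-coloured before rail: []
16 white x 34..95 blue a-end 29.8 plate-coloured before rail: []
24 white x 33..96 blue a-end 29.1 plate-coloured before rail: [102.]
32 white x 34..94 blue a-end 30.0 plate-coloured before rail: []
40 white x 35..94 blue a-end 29.8 plate-coloured before rail: []
48 white x 999..-999 blue a-end 30.6 plate-coloured before rail: [ 64.  81.  87.  94.  97.  99. 101.]
56 white x 999..-999 blue a-end 40.0 plate-coloured before rail: [ 60.  62.  62.  64.  64.  64.  67.  67.  69.  69.  70.  71.  72.  72.
  74.  75.  76.  76.  78.  79.  81.  82.  84.  85.  87.  87.  89.  90.
  91.  92.  93.  93.  94.  96.  97.  98.  99. 101. 101.]
```

The cassette's near end lies at x ≈ 29.6 mm across its whole width. It is square to the rail and flush, with no plate showing between the two. I'm handing the job in.

```bash
python3 -c "
from plant import r
print(r.close_job(), r.get_state()['time_s'])"
```

```text
the job is handed in; nothing more can be done
the job is handed in; nothing more can be done
```

The middle-sized cassette is flipped white window side up and sits flush against the blue stop rail. I handed the job in shortly after 16 s on the robot's clock, with the gripper raised clear and touching nothing.

- **How it went:** I pushed the cassette square against the warmer's edge with the half-open fingertips, never gripping it. The first attempt to tip it up slipped at about 30°, so I let the cassette drop back and started again with the fingertips lower. The second time it stood up on end against the step and tipped over the edge onto the plate. I then pushed it along the plate until it stopped against the rail at about 10 N.
- **Position check:** The cassette's near end measured 28.4 to 30.6 mm in from the loading edge across its width, against 30 mm expected when home. No plate showed between cassette and rail, so it is flush to within about 2 mm, the camera's accuracy.
- **Other objects:** In the last picture the vial still stood on its shelf, and the other objects in that view looked undisturbed. I did not measure each of them, and the final top view was mostly blocked by the arm.
- **Tool tilt:** The tool picked up about 5° of tilt while pressing, which did not affect the result.

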